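# Set a lime panel to the scribed line and wedge it for carving

## Task

Set the lime panel up for carving on the holding board: slide it against the fence and along it until its leading edge meets the scribed line, then lay the loose wedge in the gap between the panel and the slanted batten, thin end first, and press it in hand tight so that the panel stays clamped on the line. Lime bruises easily, so push panel and wedge gently and by feel, and leave the other tools and pieces where they lie.

Things in the scene. Friction and masses are not known exactly. Their poses are not given: they have to be found in the camera images.
- board: Holding board fixed to the bench: dark brown hardboard, x from -120 to +125 mm, y from -200 to +200 mm, origin at bench level, top at z = 18 mm, z up. Along its +x side runs a pale straight beech fence; on its -x side a pale slanted batten from y = +40 to +155 mm; both stand 15 mm above the top. A pale line is scribed across it at y = +150 mm. All dry wood, friction about 0.6
- board_line (a point): Point on the scribed pale line (2.5 mm wide, at right angles to the fence) where the middle of the panel's leading edge belongs: board x = +25, y = +150, z = +18 mm; its axes are the board's. No stop stands there
- fence_face (a point): Foot of the fence's working face, middle of its length: board x = +85, y = 0, z = +18 mm. The face lies in board y-z and looks to -x
- gap (a point): Foot of the batten's working face as drawn: board x = -67.5, y = +61.2, z = +18 mm. The face looks to +x and nears the fence towards +y by 21 mm in 170 mm, as the wedge's slope. The batten was screwed on by eye: it really stands up to 3.5 mm nearer to or farther from the fence than this point, so the wedge's depth differs by up to about 28 mm either way and must be felt
- panel: Lime panel, pale wood, carved rosette on top, 120 (x) by 160 (y) by 20 mm thick, about 0.2 kg, loose and flat on the board, its leading edge short of the line (smaller board y), a little off the fence. Origin at the centre of its underside, x towards the fence, y towards the line, z up. Its +x long edge goes on the fence. Too wide to grasp: push it
- panel_edge (a point): Middle of the panel's leading (+y) lower edge, which must meet the scribed line; 80 mm along +y from the panel's origin
- wedge: Beech wedge, 215 mm long, 18 mm high, 0.06 kg, flat on the bench. Origin under the middle of its tail, y towards the thin end, z up. Tail: parallel grip, x -14 to +14, y -22.5 to +22.5 mm. Taper: y +22.5 to +192.5 mm; straight face (goes on the panel) at x = +20 mm; slanted face (goes on the batten) from x = -25 mm at the tail to -4 mm at the thin end
- wedge_grip (a point): Middle of the wedge's tail, 9 mm above its underside: where to grasp it. In place, the wedge's axes are nearly the board's; with the batten as drawn and the panel on the fence it starts to bind with its origin near board x = -55, y = -62 mm, then tightens gradually; hand tight is a push of about 10 N on the tail's end along +y
- wedge_tip (a point): middle of the wedge's thin end, at half height; 192.5 mm along +y and 8 mm along +x from the wedge's origin
- pencil: flat red carpenter's pencil, 177 by 14 by 7 mm, lying across the board beyond the line; origin under its middle; leave it alone
- gouge_a: carving gouge with pale wooden handle, 210 mm long, lying on the bench to the left; leave it alone
- gouge_b: carving gouge with dark handle, 210 mm long, lying on the bench to the left; leave it alone
- mallet: round wooden carver's mallet, 235 mm long and 84 mm thick, lying on the bench to the right; leave it alone
- oilstone: oilstone in its wooden case, 55 by 175 by 32 mm, on the bench to the left; leave it alone
- square: try square with dark stock and steel blade, 115 by 155 mm, between the robot and the board, to the right; leave it alone
- rosette: finished carved rosette on a square block, 70 by 70 by 23 mm, on the bench between the robot and the board; leave it alone
Not all that is in view belongs to the job. What is shaped like the wedge but yellow is not meant. Of the things that look like the panel, the larger one is meant.

How it is judged (in metres and radians):
On the way, in this order (a step that is already met when the one before it is completed fails the run):
1. the panel is slid along the fence up to the line, before the wedge holds it: leading edge within 4 mm of the line, under 3 mm off the fence (y of panel_edge in the frame of board_line between -0.004 and 0.004 m and x of panel in the frame of board above 0.022 m), for 0.2 s.
2. the wedge is pressed in beside the panel: it presses on it with more than 2 N (contact force between wedge and panel above 2 N), for 0.2 s.
At the end, for the whole second after the job is handed in: Panel: leading edge within 2 mm of the scribed line, long edge on the fence (gap under 1.5 mm, 0.015 rad), flat (raised under 2 mm). Wedge: flat (raised under 3 mm), along the board's y (0.06 rad), pressing on the panel with over 2 N. Both at rest (under 5 mm/s) (y of panel_edge in the frame of board_line between -0.002 and 0.002 m and x of panel in the frame of board above 0.0235 m and angle between the y axis of panel and the y axis of board, either way round below 0.015 rad and z of panel in the frame of board below 0.02 m and z of wedge in the frame of board below 0.021 m and angle between the y axis of wedge and the y axis of board, either way round below 0.06 rad and contact force between wedge and panel above 2 N and linear speed of each of panel, wedge below 0.005 m/s); the robot touches nothing.
It fails at once if the wedge is forced: it presses on the panel with more than 20 N (contact force between wedge and panel above 20 N).
It fails at once if the robot pushes on the panel with more than 25 N (contact force between the arm and panel above 25 N).
It fails at once if the robot's fingers push on the panel with more than 25 N (contact force between the fingers and panel above 25 N).
It fails at once if another tool or piece is moved by more than 25 mm (distance of any of pencil, gouge_a, gouge_b, mallet, oilstone, square, rosette from where it was at the start of the episode above 0.025 m).
It also fails if it takes over 72 s, if anything falls off the work surface, if the arm or the gripper's body presses on something with over 40 N, if the wrist force passes 120 N, or if a joint passes its speed limit or range.

## Robot

A 7-joint arm with a two-finger parallel gripper is mounted at the origin on the work surface. World frame = base frame: x ahead of the robot, y to its left, z up, the work surface at z = 0. Lengths are in m, angles in degrees, forces in N, time in s.
With the tool pointing down it reaches from about 0.4 to 0.85 m from the base axis. Payload 4.4 kg.
Tool frame: the origin (TCP) lies on the centre line of the jaws, within the pads' length; the fingertips stand 14 mm ahead of it and the grasp point (between the pads) lies 5 mm behind it; z points along the fingers, y is the line along which they close (so a half turn about z gives the same grasp; the last joint's range is limited). The gripper opens to 94 mm and grips with 3 to 60 N. Pads are 16 mm wide; open, the fingers measure 119 mm over their backs; the gripper's body (75 mm by 177 mm) begins 78 mm behind the grasp point.
Start: joints at [60.057, 36.005, 2.206, 86.941, -1.547, 57.084, -1.146], TCP at [0.287, -0.583, 0.219] pointing down, gripper open.
Joint ranges: [-175.42, 175.42], [-21.48, 121.26], [-71.46, 75.88], [10.55, 141.38], [-63.04, 243.04], [13.31, 113.54], [-168.57, 168.57]. Speed limits (degrees/s): [147.25, 147.25, 180, 180, 180, 180, 180].

## Interface

Orientations are given as a 3x3 rotation matrix whose columns are the frame's x, y, z axes.
In Python, from station import bot, get_image, camera_model gives the robot as it stands.
- The arm moves only by the shell command python3 -m creep 'ROWS' [OPENING] [FORCE]. ROWS is a JSON object with one list for each field, all of the same length, 1 to 10, a row being the entries at one place: sx, sy, sz (the shift in m), drx, dry, drz (a rotation vector in degrees); each row shifts and turns the commanded pose from where the row before left it, along the tool's axes as they then stand; what a row does not reach is not made up. A row lasts 1/12 s, in which the tool goes at most 0.0417 m and 7.16 degrees, less where a joint would pass 70% of its speed; a pose out of reach is approached as far as the arm can. OPENING is the finger opening in m, set as the command begins (- or left out keeps the last). The fingers move at their own pace and stop on an object; FORCE is the grip in N (left out, the last holds). Time passes only in rows, so rows that do not move let the fingers close. It prints the time, the measured TCP pose, the force, the opening and the grip force at its end. Input that does not fit is refused with a message, and nothing moves.
- bot.observe(): the state, without advancing time (a new reading comes with each control period).
- get_image(name): name is "side" or "top"; returns (picture, depth): 400x640x3 uint8, red, green, blue; 400x640 float32, m along the optical axis (not along the pixel's ray), 0 where there is no reading.
- camera_model(name): a dict with "fov_y" (degrees; the focal length in pixels is half the picture's height over the tangent of half this angle, whatever the lens; pixels are square), "cx", "cy" (the principal point, pixels), "position" and "orientation" of the camera in the world. Camera axes: x right, y down, z forward; pixel columns grow to the right and rows downward; lengths in m; the calibration is good to about 2 mm. A picture is of the moment at which its call begins. camera_model takes no time and is no camera call.
- bot.close_job(): hands the job in; it is judged then, once.
The state is a dict: "time": time; "joint_positions": joint angles; "dq": joint speeds; "effort": joint torques, N m; "ee_pos": TCP position; "tcp_rot": TCP orientation; "force": force on the tool from outside, world axes, zero at the start; "torque": the same for the moment, N m; "grip_width": finger opening in m; "finger_force": force on a finger pad.
Only numpy, scipy, OpenCV 4.12 (cv2) and the standard library are available. Lean on these libraries where they do the work, as an engineer would, in place of code of your own. Each camera call takes 0.05 s, during which the arm holds its last target. There are 200 camera calls.

## Working session

There is one attempt and no reset: what is moved stays moved. The work goes in short steps, Python scripts to look and compute and a shell command to move; the robot and the scene stay as the last step left them, time stands still between calls to the robot, and variables do not carry over. Pictures are saved under pics/ and viewed, at most 10 in all, crops included, and the job is handed in when it is done.

```bash
ls; mkdir -p pics; python3 - <<'E'
from station import bot,get_image,camera_model
import cv2,numpy as np
for n in("side","top"):
    im,d=get_image(n); np.savez(f"pics/{n}0.npz",im=im,d=d); cv2.imwrite(f"pics/{n}0.png",im[:,:,::-1])
    print(n,camera_model(n))
s=bot.observe(); print(s["time"],s["ee_pos"],s["tcp_rot"],s["force"])
E
```

```text
pics
side {'fov_y': 54.16689912464614, 'cx': 321.25378599543603, 'cy': 200.07046936754776, 'position': array([0.41722311, 0.94814591, 0.67885318]), 'orientation': array([[-0.99805041, -0.01766999,  0.05985946],
       [-0.05938762,  0.56384868, -0.82374011],
       [-0.0191962 , -0.82568907, -0.56379879]])}
top {'fov_y': 43.66905814187865, 'cx': 320.90755175255356, 'cy': 204.81900671098745, 'position': array([0.14729012, 0.00451943, 1.86226151]), 'orientation': array([[-0.02236546, -0.9816997 ,  0.18911765],
       [-0.99971525,  0.02353484,  0.00393962],
       [-0.00831838, -0.18897569, -0.98194653]])}
0.1 [ 0.286472   -0.58283558  0.2186577 ] [[ 8.97494148e-01  4.41025735e-01 -7.45626035e-04]
 [ 4.41026365e-01 -8.97492879e-01  1.50937572e-03]
 [-3.52052231e-06 -1.68349661e-03 -9.99998583e-01]] [ 0.37391161 -0.36549496  0.61065201]
```

View pics/top0.png

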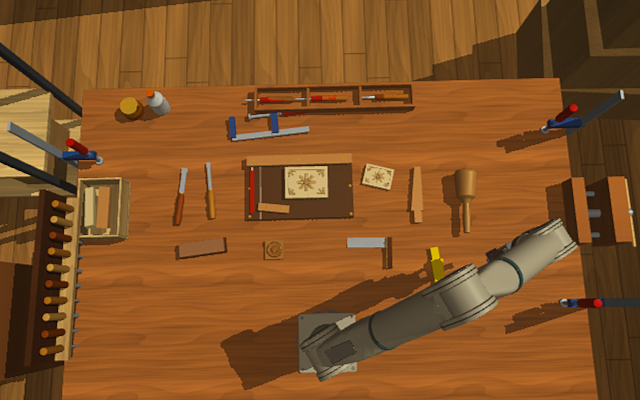

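View pics/side0.png

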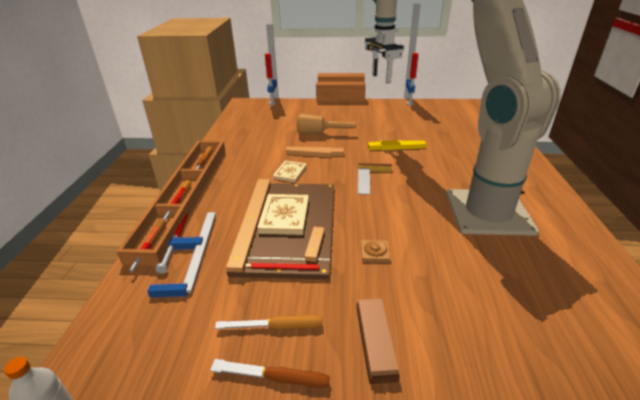

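The top view shows the board at columns 245–355, rows 155–220, with the fence on the far side and the scribed line near column 260.
- Panel candidates: the large pale one at (306,182) on the board and the small one at (378,176) on the bench. The larger one is meant.
- Wedge candidates: the beech one at (416,193) and the yellow one at (436,262). The beech one is meant, because yellow is excluded.

I'll confirm both in an enlarged crop.

```bash
cat > h.py <<'E'
import numpy as np,cv2
from station import bot,get_image,camera_model
def ray(n,uv):
    m=camera_model(n);f=200/np.tan(np.radians(m["fov_y"])/2)
    uv=np.atleast_2d(uv).astype(float)
    d=np.c_[(uv[:,0]-m["cx"])/f,(uv[:,1]-m["cy"])/f,np.ones(len(uv))]
    return m["position"],d@m["orientation"].T
def plane(n,uv,z):
    p,d=ray(n,uv); return p+d*((z-p[2])/d[:,2])[:,None]
def deproj(n,uv,depth):
    p,d=ray(n,uv); return p+d*np.asarray(depth)[:,None]
def proj(n,P):
    m=camera_model(n);f=200/np.tan(np.radians(m["fov_y"])/2)
    c=(np.atleast_2d(P)-m["position"])@m["orientation"]
    return c[:,:2]/c[:,2:]*f+[m["cx"],m["cy"]]
E
python3 - <<'E'
from h import *
a=np.load("pics/top0.npz");im=a["im"];d=a["d"]
c=im[145:230,235:445]; cv2.imwrite("pics/c1.png",cv2.resize(c,None,fx=3.8,fy=3.8,interpolation=cv2.INTER_CUBIC)[:,:,::-1])
b=np.load("pics/side0.npz")
c=b["im"][140:280,225:350]; cv2.imwrite("pics/c2.png",cv2.resize(c,None,fx=4.2,fy=4.2,interpolation=cv2.INTER_CUBIC)[:,:,::-1])
hsv=cv2.cvtColor(im,cv2.COLOR_RGB2HSV)
for n,(u,v) in dict(panel=(306,182),board=(310,212),bench=(400,230),wedge=(416,205),fence=(300,160),batten=(273,208),small=(378,176)).items():
    print(n,im[v,u],hsv[v,u],deproj("top",[[u,v]],[d[v,u]]).round(4))
E
```

```text
panel [173 125  59] [ 17 168 173] [[0.5872 0.0659 0.0383]]
board [89 57 31] [ 13 166  89] [[0.476  0.0534 0.0183]]
bench [167  96  38] [ 13 197 167] [[0.1473 0.0045 1.8623]]
wedge [192 129  62] [ 15 173 192] [[ 0.4942 -0.3461  0.013 ]]
fence [183 123  54] [ 16 180 183] [[0.6726 0.087  0.0407]]
batten [185 121  56] [ 15 178 185] [[0.4935 0.1917 0.024 ]]
small [186 134  64] [ 17 167 186] [[0.1473 0.0045 1.8623]]
```

View pics/c1.png

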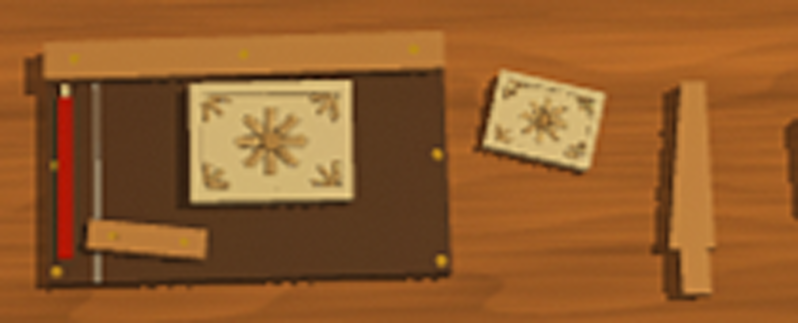

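View pics/c2.png

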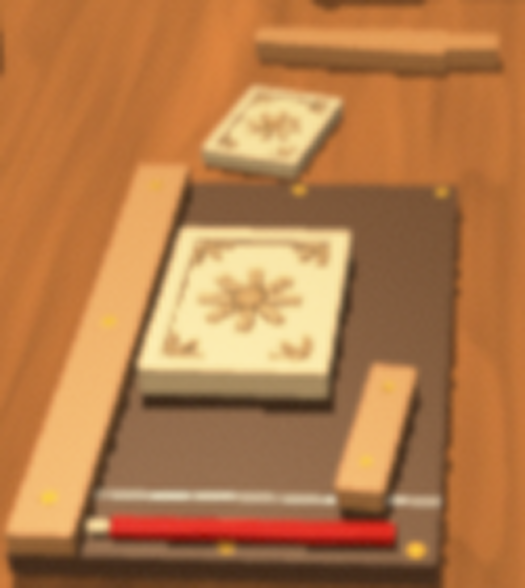

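The crops confirm both picks.
- **Panel:** the larger one at crop (270,140) lies on the board. The small lookalike, crop (543,120), is on the bench.
- **Wedge:** the beech one at crop (692,190) has its tail toward the robot and its thin end toward +x. Its bigger shoulder is on the left (+y), so it is the right way up.

Next I'll measure from both views.

```bash
cat > m.py <<'E'
from h import *
def big(mask,box):
    u0,v0,u1,v1=box; z=np.zeros_like(mask); z[v0:v1,u0:u1]=mask[v0:v1,u0:u1]
    cs,_=cv2.findContours(z,cv2.RETR_EXTERNAL,cv2.CHAIN_APPROX_NONE); return max(cs,key=cv2.contourArea)
def rectw(n,c,z):   # outline pixels onto plane z, then rectangle in world mm
    P=(plane(n,c[:,0].astype(float),z)[:,:2]*1000).astype(np.float32)
    (x,y),(w,h),a=cv2.minAreaRect(P); return np.round([x,y,w,h,a],1)
E
python3 - <<'E'
from m import *
for n,bp,bw,bd in(("top",(270,155,340,210),(405,160,430,225),(244,160,358,222)),("side",(250,185,320,240),(280,144,350,162),(225,175,340,282))):
    a=np.load(f"pics/{n}0.npz");im=a["im"];d=a["d"]
    S=cv2.resize(im,None,fx=4,fy=4,interpolation=cv2.INTER_CUBIC)
    hsv=cv2.cvtColor(S,cv2.COLOR_RGB2HSV)
    f=lambda b:[4*k for k in b]
    up=lambda c:((c+.5)/4-.5)
    # panel
    m=((hsv[:,:,1]<140)&(hsv[:,:,2]>150)).astype(np.uint8)
    c=up(big(m,f(bp))); print(n,"panel",rectw(n,c,.038))
    ch=cv2.approxPolyDP(cv2.convexHull(c.astype(np.float32)),3,True)[:,0]; print(ch.round(1).tolist(), (plane(n,ch,.038)*1000).round(1)[:,:2].tolist())
    # wedge
    g=S[:,:,1].astype(int)
    m=((g>116)).astype(np.uint8)
    c=up(big(m,f(bw)));print(n,"wedge area",cv2.contourArea(c.astype(np.float32)))
    ch=cv2.approxPolyDP(c.astype(np.float32),1,True)[:,0]; print(ch.round(1).tolist(),(plane(n,ch,.018)*1000).round(1)[:,:2].tolist())
    # dark board
    m=((hsv[:,:,2]<115)&(hsv[:,:,0]<25)).astype(np.uint8)
    m=cv2.morphologyEx(m,cv2.MORPH_CLOSE,np.ones((9,9),np.uint8))
    c=up(big(m,f(bd)))
    ch=cv2.approxPolyDP(c.astype(np.float32),2,True)[:,0]; print("board",ch.round(1).tolist(),(plane(n,ch,.018)*1000).round(1)[:,:2].tolist())
    # depth heights
    for nm,b in(("wedge",bw),("panel",bp)):
        vv,uu=np.mgrid[b[1]:b[3],b[0]:b[2]]; dd=d[vv,uu]; k=dd>0
        Z=deproj(n,np.c_[uu[k],vv[k]],dd[k])[:,2]; print(nm,"Z pct",np.percentile(Z,[5,30,50,70,95]).round(4))
E
```

```text
top panel [588.9  66.4 160.7 120.9  89.9]
[[326.8999938964844, 166.10000610351562], [326.8999938964844, 196.60000610351562], [284.8999938964844, 197.10000610351562], [284.6000061035156, 166.89999389648438]] [[646.9, -14.0], [529.2, -11.1], [531.1, 145.7], [647.9, 145.7]]
top wedge area 430.90625
[[414.8999938964844, 166.10000610351562], [411.1000061035156, 209.10000610351562], [414.1000061035156, 210.10000610351562], [414.8999938964844, 221.10000610351562], [421.1000061035156, 221.39999389648438], [420.1000061035156, 209.89999389648438], [422.6000061035156, 208.60000610351562], [419.8999938964844, 167.10000610351562]] [[644.1, -349.7], [477.9, -326.0], [473.9, -337.0], [432.1, -337.4], [430.6, -360.6], [474.3, -359.5], [478.8, -369.2], [639.7, -368.5]]
board [[243.60000610351562, 160.10000610351562], [244.10000610351562, 220.39999389648438], [353.1000061035156, 216.89999389648438], [350.8999938964844, 162.89999389648438], [246.60000610351562, 165.60000610351562]] [[684.0, 304.2], [450.1, 300.7], [453.7, -107.6], [663.0, -106.3], [661.9, 292.6]]
wedge Z pct [-0.0068 -0.0008  0.0031  0
[... 2422 characters left out ...]
061035156], [245.10000610351562, 272.1000061035156], [245.10000610351562, 267.8999938964844], [249.39999389648438, 267.3999938964844], [245.39999389648438, 267.3999938964844], [244.39999389648438, 263.3999938964844], [252.10000610351562, 246.10000610351562], [256.1000061035156, 225.89999389648438], [242.10000610351562, 270.8999938964844]] [[693.6, 292.6], [679.4, 321.9], [661.5, 310.9], [660.3, 321.2], [449.6, 312.5], [449.5, 259.3], [452.0, 284.6], [461.2, 289.9], [650.0, 290.9], [653.2, 276.7], [643.3, 274.7], [652.9, 275.0], [658.4, 261.4], [652.6, 197.6], [658.9, 113.7], [658.1, 287.1]]
wedge Z pct [-0.0035 -0.0015 -0.0003  0.0065  0.0171]
panel Z pct [0.0151 0.0177 0.031  0.0334 0.0373]
```

The two views agree on height: panel top at about 38 mm, wedge top at about 18 mm. In world mm, the panel centre is near (589,67), the wedge origin is near (452,-348) pointing +x, and the fence foot is at x≈662. I'll start moving and refine the line and fence positions at the same time.

```bash
python3 -m creep '{"sx":[0, 0, 0, 0, 0, 0, 0, 0, 0], "sy":[0, 0, 0, 0, 0, 0, 0, 0, 0], "sz":[0, 0, 0, 0, 0, 0, 0, 0, 0], "drx":[0, 0, 0, 0, 0, 0, 0, 0, 0], "dry":[0, 0, 0, 0, 0, 0, 0, 0, 0], "drz":[-7.11, -7.11, -7.11, -7.11, -7.11, -7.11, -7.11, -7.11, -7.11]}' 0
python3 -m creep '{"sx":[0.036, 0.036, 0.036, 0.036, 0.036, 0.036, 0.036, 0.036, 0.036, 0], "sy":[0.012, 0.012, 0.012, 0.012, 0.012, 0.012, 0.012, 0.012, 0.012, 0], "sz":[0, 0, 0, 0, 0, 0, 0, 0, 0, 0], "drx":[0, 0, 0, 0, 0, 0, 0, 0, 0, 0], "dry":[0, 0, 0, 0, 0, 0, 0, 0, 0, 0], "drz":[0, 0, 0, 0, 0, 0, 0, 0, 0, 0]}'
cat > line.py <<'E'
from m import *
def peaks(g,horiz,fixed,lo,hi):  # subpixel peak of brightness along row/col
    o=[]
    for k in fixed:
        s=(g[k,lo:hi] if horiz else g[lo:hi,k]).astype(float); s=s-np.median(s); i=s.argmax()
        if s[i]<12: continue
        a=slice(max(i-1,0),i+2); w=np.clip(s[a],0,None); p=lo+(np.arange(len(s))[a]*w).sum()/w.sum(); o.append((p,k) if horiz else (k,p))
    return np.array(o)
def edges(g,cols,lo,hi,th):      # subpixel crossing going down a column, bright->dark
    o=[]
    for u in cols:
        s=g[lo:hi,u].astype(float); j=[i for i in range(len(s)-1) if s[i]>=th>s[i+1]]
        if j: i=j[0]; o.append((u,lo+i+(s[i]-th)/(s[i]-s[i+1])))
    return np.array(o)
def show(t,P,ax):                # line fit: value at world ordinate, slope
    x,y=(P[:,1],P[:,0]) if ax=="x" else (P[:,0],P[:,1]); c=np.polyfit(x,y,1); r=y-np.polyval(c,x); k=abs(r)<2*r.std()+1e-5
    c=np.polyfit(x[k],y[k],1); print(t,"n",k.sum(),"slope",c[0].round(4),"at mid",(np.polyval(c,.07 if ax=="x" else .6)*1000).round(2),"rms",(r[k].std()*1000).round(2))
if __name__=="__main__":
    g=np.load("pics/top0.npz")["im"].astype(int).sum(2)/3
    show("top line y(x)",plane("top",peaks(g,True,range(170,198),256,265),.018),"y")
    show("top fence x(y)",plane("top",edges(g,list(range(262,282))+list(range(332,348)),158,168,90),.018),"x")
    g=np.load("pics/side0.npz")["im"].astype(int).sum(2)/3
    show("side line y(x)",plane("side",peaks(g,False,range(252,303),252,262),.018),"y")
E
python3 line.py
```

```text
time: 0.85
ee_pos: [0.2865, -0.5831, 0.219]
tcp_rot: [[-0.009, 1.0, -0.001], [1.0, 0.009, 0.001], [0.001, -0.0, -1.0]]
force: [-1.1, 0.1, -0.6]
grip_width: 0.0374
finger_force: 0.0
time: 1.68
ee_pos: [0.3963, -0.2511, 0.2197]
tcp_rot: [[-0.014, 1.0, 0.001], [1.0, 0.014, 0.004], [0.004, 0.001, -1.0]]
force: [-0.5, 0.4, -0.4]
grip_width: 0.0006
finger_force: 0.0
top line y(x) n 27 slope 0.0137 at mid 241.44 rms 0.19
top fence x(y) n 34 slope -0.0045 at mid 664.27 rms 0.24
side line y(x) n 49 slope 0.0097 at mid 238.91 rms 0.46
```

```bash
python3 -m creep '{"sx":[0.035, 0.035, 0.035, 0.035, 0.035, 0.035, 0.035, 0.035, 0.035, 0], "sy":[0.012, 0.012, 0.012, 0.012, 0.012, 0.012, 0.012, 0.012, 0.012, 0], "sz":[0, 0, 0, 0, 0, 0, 0, 0, 0, 0], "drx":[0, 0, 0, 0, 0, 0, 0, 0, 0, 0], "dry":[0, 0, 0, 0, 0, 0, 0, 0, 0, 0], "drz":[0, 0, 0, 0, 0, 0, 0, 0, 0, 0]}'
python3 -m creep '{"sx":[0, 0, 0, 0, 0, 0, 0, 0], "sy":[0, 0, 0, 0, 0, 0, 0, 0], "sz":[0.03, 0.03, 0.03, 0.03, 0.03, 0.025, 0, 0], "drx":[0, 0, 0, 0, 0, 0, 0, 0], "dry":[0, 0, 0, 0, 0, 0, 0, 0], "drz":[0, 0, 0, 0, 0, 0, 0, 0]}'
```

```text
time: 2.52
ee_pos: [0.5029, 0.0651, 0.2198]
tcp_rot: [[-0.013, 1.0, 0.003], [1.0, 0.013, 0.006], [0.006, 0.003, -1.0]]
force: [0.5, 1.2, 1.0]
grip_width: 0.0007
finger_force: 0.0
time: 3.18
ee_pos: [0.4999, 0.0559, 0.0437]
tcp_rot: [[-0.003, 1.0, -0.003], [1.0, 0.003, -0.001], [-0.001, -0.003, -1.0]]
force: [0.7, 0.7, 0.1]
grip_width: 0.0009
finger_force: 0.0
```

```bash
python3 -m creep '{"sx":[0.006, 0.006, 0, 0, 0, 0, 0], "sy":[0.004, 0.004, 0.004, 0.004, 0.003, 0.003, 0], "sz":[0.003, 0.003, 0, 0, 0, 0, 0], "drx":[0, 0, 0, 0, 0, 0, 0], "dry":[0, 0, 0, 0, 0, 0, 0], "drz":[0, 0, 0, 0, 0, 0, 0]}'
python3 -m creep '{"sx":[0, 0, 0, 0, 0], "sy":[0.003, 0.002, 0.002, 0.002, 0], "sz":[0, 0, 0, 0, 0], "drx":[0, 0, 0, 0, 0], "dry":[0, 0, 0, 0, 0], "drz":[0, 0, 0, 0, 0]}'
```

```text
time: 3.77
ee_pos: [0.5234, 0.068, 0.0388]
tcp_rot: [[-0.002, 1.0, 0.001], [1.0, 0.002, -0.0], [-0.0, 0.001, -1.0]]
force: [-1.3, -0.0, 0.9]
grip_width: 0.0003
finger_force: 0.6
time: 4.18
ee_pos: [0.526, 0.0677, 0.038]
tcp_rot: [[-0.003, 1.0, -0.011], [1.0, 0.003, -0.003], [-0.003, -0.011, -1.0]]
force: [-12.5, 1.2, 11.3]
grip_width: 0.0003
finger_force: 6.3
```

```bash
python3 -m creep '{"sx":[0, 0, 0, 0], "sy":[-0.01, -0.01, -0.01, 0], "sz":[0, 0, 0, 0], "drx":[0, 0, 0, 0], "dry":[0, 0, 0, 0], "drz":[0, 0, 0, 0]}'
cat > look.py <<'E'
import sys; from m import *
t=sys.argv[1]
for n,b in(("top",(235,145,445,230)),("side",(225,175,345,285))):
    im,d=get_image(n); np.savez(f"pics/{n}{t}.npz",im=im,d=d); u0,v0,u1,v1=b
    cv2.imwrite(f"pics/{n}{t}c.png",cv2.resize(im[v0:v1,u0:u1],None,fx=3.8 if n=="top" else 5,fy=3.8 if n=="top" else 5,interpolation=cv2.INTER_CUBIC)[:,:,::-1])
    S=cv2.resize(im,None,fx=4,fy=4,interpolation=cv2.INTER_CUBIC); hsv=cv2.cvtColor(S,cv2.COLOR_RGB2HSV)
    m=((hsv[:,:,1]<140)&(hsv[:,:,2]>150)).astype(np.uint8)
    c=(big(m,[4*k for k in ((250,155,345,212) if n=="top" else (245,180,325,272))])+.5)/4-.5
    ch=cv2.approxPolyDP(cv2.convexHull(c.astype(np.float32)),3,True)[:,0]; print(n,(plane(n,ch,.038)*1000).round(1)[:,:2].tolist())
E
python3 look.py 1
```

```text
time: 4.52
ee_pos: [0.5009, 0.068, 0.0385]
tcp_rot: [[-0.003, 1.0, -0.001], [1.0, 0.003, -0.0], [-0.0, -0.001, -1.0]]
force: [-0.7, 0.2, 0.4]
grip_width: 0.0009
finger_force: 0.0
top [[583.5, -27.5], [492.4, -43.7], [480.9, 32.8], [564.2, 50.8]]
side [[539.3, -21.9], [537.2, 162.3], [656.3, 256.4], [690.2, 104.8], [688.4, 27.5], [660.1, -22.4]]
```

View pics/side1c.png

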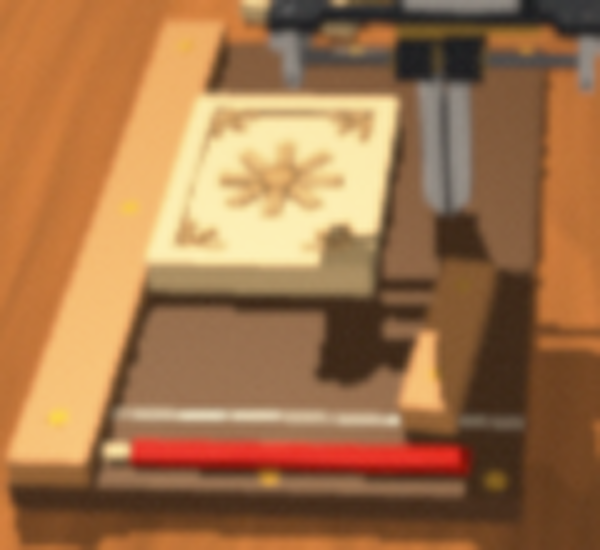

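The side crop shows the panel's long edge flush against the fence from (205,100) to (150,265). The line at (260,413) is still about 95 mm ahead. Next I go behind the trailing edge with the fingers spread.

```bash
python3 -m creep '{"sx":[0, 0, -0.037, -0.037, -0.037, 0, 0, 0, 0], "sy":[0, 0, 0.033, 0.033, 0.033, 0, 0, 0, 0], "sz":[-0.03, -0.03, 0, 0, 0, 0, 0.03, 0.027, 0], "drx":[0, 0, 0, 0, 0, 0, 0, 0, 0], "dry":[0, 0, 0, 0, 0, 0, 0, 0, 0], "drz":[0, -0.4, 0, 0, 0, 0, 0, 0, 0]}' .06 10
python3 -m creep '{"sx":[0.007, 0.007, 0.007, 0.007, 0], "sy":[0, 0, 0, 0, 0], "sz":[0, 0, 0, 0, 0], "drx":[0, 0, 0, 0, 0], "dry":[0, 0, 0, 0, 0], "drz":[0, 0, 0, 0, 0]}'
```

```text
time: 5.37
ee_pos: [0.5838, -0.0256, 0.0375]
tcp_rot: [[-0.008, 1.0, -0.006], [1.0, 0.008, -0.001], [-0.001, -0.006, -1.0]]
force: [-1.1, -0.9, -1.2]
grip_width: 0.0567
finger_force: 0.8
time: 5.78
ee_pos: [0.5867, 0.0072, 0.0428]
tcp_rot: [[-0.013, 1.0, 0.003], [1.0, 0.013, 0.002], [0.002, 0.003, -1.0]]
force: [0.3, 0.2, -0.6]
grip_width: 0.0601
finger_force: 0.0
```

```bash
python3 -m creep '{"sx":[0.005, 0.006, 0.006, 0.006, 0.006, 0.006, 0.006, 0.006, 0.004, 0], "sy":[0.001, 0.001, 0.001, 0.001, 0.001, 0.001, 0, 0, 0, 0], "sz":[0.001, 0.001, 0.001, 0, 0, 0, 0, 0, 0, 0], "drx":[0, 0, 0, 0, 0, 0, 0, 0, 0, 0], "dry":[0, 0, 0, 0, 0, 0, 0, 0, 0, 0], "drz":[0, 0, 0, 0, 0, 0, 0, 0, 0, 0]}'
python3 look.py 2
```

```text
time: 6.62
ee_pos: [0.5903, 0.0549, 0.0385]
tcp_rot: [[-0.01, 1.0, -0.002], [1.0, 0.01, -0.001], [-0.001, -0.002, -1.0]]
force: [-1.6, -1.9, 0.2]
grip_width: 0.0596
finger_force: 0.9
top [[621.1, -73.7], [537.2, -76.7], [529.3, -9.3], [607.4, 2.0]]
side [[677.0, -0.3], [536.9, 61.1], [536.9, 242.9], [656.5, 255.5], [690.2, 104.8]]
```

View pics/side2c.png

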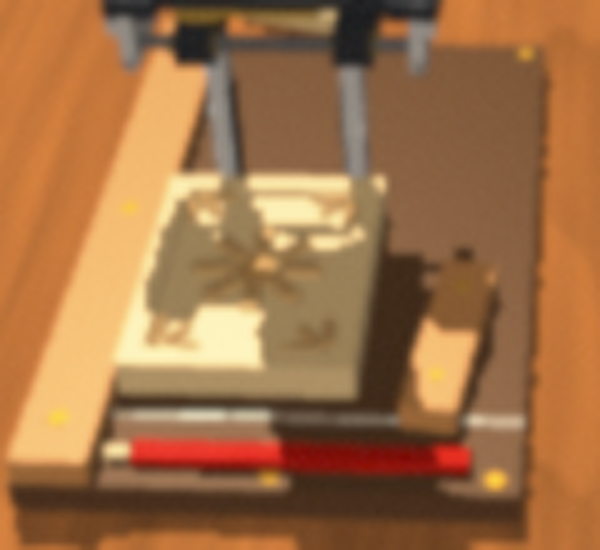

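```bash
cat > gap.py <<'E'
import sys; from m import *
# along side-view columns: front face of panel (pale) -> dark slit -> line peak
t=sys.argv[1]; im=np.load(f"pics/side{t}.npz")["im"].astype(int)
for u in (255,262,268,274,280,286,292): print(u,(im[246:264,u].sum(1)//3).tolist())
E
python3 gap.py 2; python3 - <<'E'
from h import *
print((plane("side",[[265,v] for v in range(250,264)],.018)*1000).round(1)[:,1])
E
```

```text
255 [226, 210, 171, 143, 139, 137, 134, 112, 74, 52, 91, 151, 168, 138, 121, 121, 122, 116]
262 [224, 211, 172, 144, 138, 138, 136, 114, 78, 54, 99, 174, 194, 149, 122, 119, 118, 115]
268 [227, 215, 183, 148, 138, 137, 135, 118, 83, 58, 97, 173, 193, 149, 122, 121, 116, 117]
274 [227, 218, 188, 150, 140, 138, 136, 123, 93, 60, 90, 156, 178, 146, 123, 120, 116, 115]
280 [123, 126, 132, 138, 139, 139, 136, 123, 96, 59, 57, 81, 90, 70, 53, 62, 86, 103]
286 [123, 126, 131, 138, 139, 138, 139, 132, 107, 65, 53, 74, 90, 81, 54, 43, 44, 51]
292 [123, 125, 130, 137, 138, 139, 139, 133, 108, 67, 48, 63, 84, 82, 59, 44, 44, 46]
[211.2 214.9 218.6 222.4 226.  229.7 233.3 236.9 240.5 244.1 247.7 251.2
 254.7 258.2]
```

The side crop shows the panel's lower leading edge at about row 397 and the line at about row 416, so roughly 15 mm remain. The panel is on the fence.

```bash
python3 -m creep '{"sx":[0.003, 0.004, 0.003, 0.002, 0, 0], "sy":[0.001, 0.001, 0.001, 0, 0, 0], "sz":[0, 0, 0, 0, 0, 0], "drx":[0, 0, 0, 0, 0, 0], "dry":[0, 0, 0, 0, 0, 0], "drz":[0, 0, 0, 0, 0, 0]}'
python3 look.py 3; python3 gap.py 3
python3 - <<'E'
import numpy as np
im=np.load("pics/top3.npz")["im"].astype(int)
for v in range(168,196,3): print(v,(im[v,254:270].sum(1)//3).tolist())
E
```

```text
time: 7.22
ee_pos: [0.5948, 0.0679, 0.0386]
tcp_rot: [[-0.01, 1.0, 0.002], [1.0, 0.01, 0.001], [0.001, 0.002, -1.0]]
force: [-1.0, -1.1, 0.5]
grip_width: 0.0602
finger_force: 0.3
top [[625.4, -57.8], [532.5, -74.7], [526.7, 2.0], [610.7, 16.0]]
side [[687.1, 1.4], [535.6, 74.1], [535.7, 257.9], [656.1, 257.3], [690.5, 103.7]]
255 [171, 190, 217, 226, 221, 195, 153, 139, 138, 138, 138, 129, 101, 63, 58, 89, 115, 116]
262 [210, 199, 213, 225, 223, 200, 157, 139, 138, 139, 139, 137, 114, 70, 59, 88, 112, 116]
268 [229, 230, 230, 230, 226, 206, 160, 139, 138, 138, 140, 137, 115, 70, 56, 88, 111, 116]
274 [197, 194, 208, 211, 208, 188, 152, 138, 138, 138, 139, 136, 117, 78, 60, 87, 110, 114]
280 [118, 122, 127, 124, 124, 129, 135, 138, 138, 137, 138, 134, 112, 76, 48, 44, 43, 51]
286 [100, 104, 113, 120, 124, 128, 135, 137, 138, 138, 139, 137, 122, 89, 56, 41, 45, 49]
292 [120, 121, 120, 123, 123, 126, 133, 137, 139, 138, 137, 128, 114, 89, 57, 45, 45, 47]
168 [46, 52, 49, 41, 33, 49, 146, 175, 172, 134, 95, 139, 143, 127, 118, 114]
171 [58, 55, 44, 36, 33, 34, 143, 177, 175, 117, 103, 123, 111, 122, 142, 150]
174 [60, 54, 57, 44, 31, 33, 143, 177, 174, 115, 120, 154, 167, 156, 150, 163]
177 [59, 53, 55, 44, 31, 34, 144, 175, 169, 167, 168, 168, 167, 166, 168, 167]
180 [59, 54, 55, 44, 32, 33, 143, 175, 169, 168, 168, 168, 169, 171, 173, 175]
183 [57, 53, 56, 44, 32, 39, 106, 129, 126, 110, 94, 92, 94, 95, 96, 98]
186 [46, 44, 40, 36, 35, 43, 89, 103, 100, 96, 82, 81, 96, 101, 101, 100]
189 [38, 39, 38, 36, 35, 44, 88, 103, 102, 83, 71, 66, 70, 71, 77, 96]
192 [37, 38, 38, 36, 35, 45, 87, 103, 101, 97, 89, 81, 73, 71, 76, 75]
195 [38, 37, 38, 37, 35, 46, 89, 106, 105, 103, 105, 100, 96, 97, 96, 97]
```

```bash
cat > top.py <<'E'
import sys; from line import *
g0=np.load("pics/top0.npz")["im"].astype(int).sum(2)/3
L=plane("top",peaks(g0,True,range(170,198),256,265),.018); c=np.polyfit(L[:,0],L[:,1],1)
g=np.load(f"pics/top{sys.argv[1]}.npz")["im"].astype(int).sum(2)/3
for v in range(170,194,2):
    s=g[v,254:266]; k=[i for i in range(9) if s[i]==s[:i+1].min() and s[i+2]-s[i]>35]
    if not k: continue
    i=k[-1]; th=(s[i]+s[i+2:i+4].max())/2; j=[q for q in range(i,i+3) if s[q]<th<=s[q+1]][0]
    u=254+j+(th-s[j])/(s[j+1]-s[j]); P=plane("top",[[u,v]],.038)[0]
    print(v,round(u,2),"lead-line mm",round((P[1]-np.polyval(c,P[0]))*1000,2))
E
python3 top.py 3; python3 - <<'E'
from line import *
g0=np.load("pics/side0.npz")["im"].astype(int).sum(2)/3; L=plane("side",peaks(g0,False,range(252,303),252,262),.018); c=np.polyfit(L[:,0],L[:,1],1)
for t in("2","3"):
    g=np.load(f"pics/side{t}.npz")["im"].astype(int).sum(2)/3; o=[]
    for u in range(254,296,3):
        s=g[246:264,u]; i=next(i for i in range(6,16) if s[i]>=95>s[i+1]); P=plane("side",[[u,246+i+(s[i]-95)/(s[i]-s[i+1])]],.018)[0]; o.append(round((P[1]-np.polyval(c,P[0]))*1000,1))
    print(t,o)
E
```

```text
170 259.63 lead-line mm -1.79
172 259.65 lead-line mm -1.75
174 259.64 lead-line mm -1.63
176 259.63 lead-line mm -1.49
178 259.63 lead-line mm -1.4
180 259.64 lead-line mm -1.32
182 259.63 lead-line mm -1.17
184 259.54 lead-line mm -0.74
186 259.57 lead-line mm -0.76
188 259.56 lead-line mm -0.64
190 259.56 lead-line mm -0.53
192 259.58 lead-line mm -0.5
2 [np.float64(-14.2), np.float64(-14.4), np.float64(-14.6), np.float64(-14.1), np.float64(-14.3), np.float64(-14.5), np.float64(-14.8), np.float64(-13.7), np.float64(-14.0), np.float64(-14.2), np.float64(-14.4), np.float64(-13.6), np.float64(-13.8), np.float64(-14.1)]
3 [np.float64(3.2), np.float64(2.8), np.float64(2.4), np.float64(3.4), np.float64(3.1), np.float64(2.6), np.float64(2.8), np.float64(2.8), np.float64(2.6), np.float64(1.6), np.float64(2.9), np.float64(2.8), np.float64(1.8), np.float64(3.1)]
```

The top view, the panel's top edge and the tool travel all put the leading edge about 1 mm short of the line, which meets step 1. I'll leave that margin and seat the long edge on the fence again.

```bash
python3 -m creep '{"sx":[-0.015, -0.01, 0, 0, 0.02, 0.025, 0.02, 0, 0], "sy":[0, 0, 0, 0, -0.032, -0.032, -0.032, 0, 0], "sz":[0, 0, -0.03, -0.03, 0, 0, 0, 0, 0], "drx":[0, 0, 0, 0, 0, 0, 0, 0, 0], "dry":[0, 0, 0, 0, 0, 0, 0, 0, 0], "drz":[0, 0, 0, 0, 0, 0, 0, 0, 0]}' 0 10
```

```text
time: 8.07
ee_pos: [0.4968, 0.1074, 0.0991]
tcp_rot: [[-0.013, 1.0, 0.0], [1.0, 0.013, 0.001], [0.001, 0.0, -1.0]]
force: [0.0, 0.3, -0.5]
grip_width: 0.0036
finger_force: 0.0
```

```bash
python3 -m creep '{"sx":[0, 0, 0, 0, 0, 0, 0, 0, 0, 0], "sy":[0, 0.003, 0.005, 0.006, 0.006, 0.004, 0.003, 0.002, 0.001, 0], "sz":[0.03, 0.03, 0, 0, 0, 0, 0, 0, 0, 0], "drx":[0, 0, 0, 0, 0, 0, 0, 0, 0, 0], "dry":[0, 0, 0, 0, 0, 0, 0, 0, 0, 0], "drz":[0, 0, 0, 0, 0, 0, 0, 0, 0, 0]}'
python3 -m creep '{"sx":[0, 0, 0], "sy":[0.001, 0.001, 0], "sz":[0, 0, 0], "drx":[0, 0, 0], "dry":[0, 0, 0], "drz":[0, 0, 0]}'
```

```text
time: 8.9
ee_pos: [0.5257, 0.1059, 0.0391]
tcp_rot: [[-0.01, 1.0, -0.004], [1.0, 0.01, -0.001], [-0.001, -0.004, -1.0]]
force: [-5.0, -0.3, 3.6]
grip_width: 0.0007
finger_force: 2.7
time: 9.15
ee_pos: [0.5257, 0.1059, 0.039]
tcp_rot: [[-0.01, 1.0, -0.007], [1.0, 0.01, -0.002], [-0.002, -0.007, -1.0]]
force: [-9.1, 0.6, 7.8]
grip_width: 0.0006
finger_force: 4.5
```

```bash
python3 -m creep '{"sx":[0, 0, 0, 0, 0, -0.038, -0.038, -0.038, -0.038, -0.038], "sy":[-0.015, -0.015, 0, 0, 0, -0.004, -0.004, -0.004, -0.004, -0.004], "sz":[0, -0.02, -0.035, -0.035, -0.03, 0, 0, 0, 0, 0], "drx":[0, 0, 0, 0, 0, 0, 0, 0, 0, 0], "dry":[0, 0, 0, 0, 0, 0, 0, 0, 0, 0], "drz":[0, 0, 0, 0, 0, 0, 0, 0, 0, 0]}' .05 20
python3 -m creep '{"sx":[-0.038, -0.038, -0.038, -0.038, -0.038, -0.038, -0.034, 0], "sy":[-0.004, -0.004, -0.004, -0.004, -0.004, -0.004, 0, 0], "sz":[0, 0, 0, 0, 0, 0, 0, 0], "drx":[0, 0, 0, 0, 0, 0, 0, 0], "dry":[0, 0, 0, 0, 0, 0, 0, 0], "drz":[0, 0, 0, 0, 0, 0, 0, 0]}'
python3 -m creep '{"sx":[0, 0, 0, 0, 0, 0, 0, 0, 0, 0], "sy":[0, 0, 0, 0, 0, 0, 0, 0, 0, 0], "sz":[0, 0, 0, 0, 0, 0, 0, 0, 0, 0], "drx":[0, 0, 0, 0, 0, 0, 0, 0, 0, 0], "dry":[0, 0, 0, 0, 0, 0, 0, 0, 0, 0], "drz":[7.15, 7.15, 7.15, 7.15, 7.15, 7.15, 7.15, 7.15, 7.15, 7.15]}'
python3 -m creep '{"sx":[0, 0, 0, 0], "sy":[0, 0, 0, 0], "sz":[0, 0, 0, 0], "drx":[0, 0, 0, 0], "dry":[0, 0, 0, 0], "drz":[7, 7, 5, 0]}'
python3 look.py 4; python3 top.py 4
```

```text
time: 9.98
ee_pos: [0.4819, -0.0862, 0.1596]
tcp_rot: [[-0.01, 1.0, 0.003], [1.0, 0.01, -0.001], [-0.001, 0.003, -1.0]]
force: [1.0, 0.3, -0.1]
grip_width: 0.0502
finger_force: 0.0
time: 10.65
ee_pos: [0.4585, -0.3561, 0.1591]
tcp_rot: [[0.001, 1.0, 0.002], [1.0, -0.001, -0.007], [-0.007, 0.002, -1.0]]
force: [0.1, -1.0, 0.7]
grip_width: 0.0501
finger_force: 0.0
time: 11.48
ee_pos: [0.4607, -0.3465, 0.1594]
tcp_rot: [[0.947, 0.321, 0.002], [0.321, -0.947, -0.001], [0.001, 0.001, -1.0]]
force: [0.4, -0.4, 0.1]
grip_width: 0.0501
finger_force: 0.0
time: 11.82
ee_pos: [0.4607, -0.3464, 0.1593]
tcp_rot: [[1.0, -0.001, 0.001], [-0.001, -1.0, -0.001], [0.001, 0.001, -1.0]]
force: [-0.1, 0.7, 1.0]
grip_width: 0.0497
finger_force: 0.0
top [[657.1, 80.3], [541.0, 79.3], [538.1, 238.3], [658.0, 238.3]]
side [[687.2, 40.1], [535.4, 76.5], [535.1, 257.9], [655.9, 258.2], [689.5, 108.2]]
170 259.61 lead-line mm -1.68
172 259.61 lead-line mm -1.59
174 259.6 lead-line mm -1.48
176 259.6 lead-line mm -1.36
178 259.64 lead-line mm -1.4
180 259.64 lead-line mm -1.34
182 259.64 lead-line mm -1.21
184 259.64 lead-line mm -1.12
186 259.64 lead-line mm -1.02
188 259.64 lead-line mm -0.93
190 259.64 lead-line mm -0.83
192 259.63 lead-line mm -0.7
```

View pics/top4c.png

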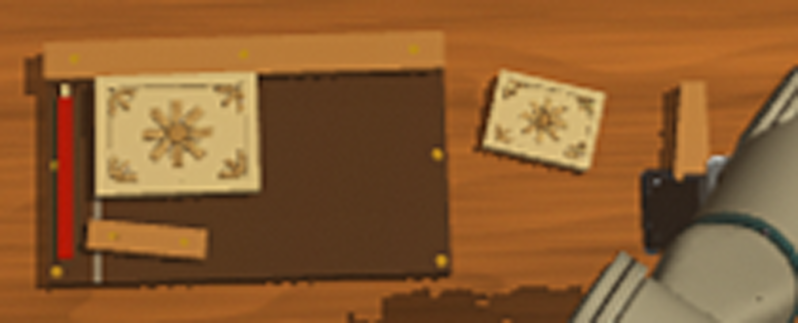

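The panel sits flush on the fence with its leading edge at the line (crop column 97). Now I grasp the wedge.

```bash
python3 -m creep '{"sx":[-0.008, 0, 0, 0, 0, 0, 0, 0], "sy":[0.002, 0, 0, 0, 0, 0, 0, 0], "sz":[0.03, 0.03, 0.03, 0.03, 0.015, 0.006, 0, 0], "drx":[0, 0, 0, 0, 0, 0, 0, 0], "dry":[0, 0, 0, 0, 0, 0, 0, 0], "drz":[0, 0, 0, 0, 0, 0, 0, 0]}'
python3 -c "
from station import bot; s=bot.observe(); print(s['ee_pos'],s['force'])"
```

```text
time: 12.58
ee_pos: [0.4527, -0.3489, 0.0182]
tcp_rot: [[1.0, 0.002, 0.001], [0.002, -1.0, -0.0], [0.001, 0.0, -1.0]]
force: [1.0, -0.3, 0.7]
grip_width: 0.0503
finger_force: 0.0
[ 0.45266628 -0.34887887  0.01815366] [ 1.0060426  -0.33034533  0.71045149]
```

```bash
python3 -m creep '{"sx":[0, 0, 0, 0, 0, 0, 0, 0, 0, 0], "sy":[0, 0, 0, 0, 0, 0, 0, 0, 0, 0], "sz":[0, 0, 0, 0, 0, -0.02, -0.03, -0.03, -0.03, 0], "drx":[0, 0, 0, 0, 0, 0, 0, 0, 0, 0], "dry":[0, 0, 0, 0, 0, 0, 0, 0, 0, 0], "drz":[0, 0, 0, 0, 0, 0, 0, 0, 0, 0]}' 0 25
python3 -m creep '{"sx":[0, 0, 0, 0, 0, 0, 0, 0, 0, 0], "sy":[0, 0, 0, 0, 0, 0, 0, 0, 0, 0], "sz":[0, 0, 0, 0, 0, 0, 0, 0, 0, 0], "drx":[0, 0, 0, 0, 0, 0, 0, 0, 0, 0], "dry":[0, 0, 0, 0, 0, 0, 0, 0, 0, 0], "drz":[-7, -7, -7, -7, -7, -7, -7, -7, -7, -7]}'
python3 -m creep '{"sx":[0, 0, 0, 0], "sy":[0, 0, 0, 0], "sz":[0, 0, 0, 0], "drx":[0, 0, 0, 0], "dry":[0, 0, 0, 0], "drz":[-7, -7, -6.5, 0]}'
```

```text
time: 13.42
ee_pos: [0.455, -0.3507, 0.1328]
tcp_rot: [[1.0, 0.001, 0.008], [0.001, -1.0, -0.006], [0.008, 0.006, -1.0]]
force: [1.4, -0.0, -0.2]
grip_width: 0.0279
finger_force: 24.9
time: 14.25
ee_pos: [0.4517, -0.3482, 0.1269]
tcp_rot: [[0.335, 0.942, -0.001], [0.942, -0.335, 0.001], [0.0, -0.001, -1.0]]
force: [-0.4, -0.4, -1.5]
grip_width: 0.0274
finger_force: 24.9
time: 14.58
ee_pos: [0.4516, -0.3483, 0.1268]
tcp_rot: [[-0.013, 1.0, -0.001], [1.0, 0.013, 0.001], [0.001, -0.001, -1.0]]
force: [1.7, 0.2, -0.4]
grip_width: 0.0276
finger_force: 24.9
```

```bash
python3 -m creep '{"sx":[0.032, 0.032, 0.032, 0.032, 0.032, 0.032, 0.032, 0.032, 0.032, 0], "sy":[0.0075, 0.0075, 0.0075, 0.0075, 0.0075, 0.0075, 0.0075, 0.0075, 0.0075, 0], "sz":[0, 0, 0, 0, 0, 0, 0, 0, 0, 0], "drx":[0, 0, 0, 0, 0, 0, 0, 0, 0, 0], "dry":[0, 0, 0, 0, 0, 0, 0, 0, 0, 0], "drz":[0, 0, 0, 0, 0, 0, 0, 0, 0, 0]}'
python3 -m creep '{"sx":[0, 0, 0], "sy":[0, 0, 0], "sz":[0, 0, 0], "drx":[0, 0, 0], "dry":[0, 0, 0], "drz":[0.2, 0, 0]}'
python3 - <<'E'
from m import *
im,d=get_image("side"); cv2.imwrite("pics/s5.png",cv2.resize(im[130:290,215:355],None,fx=4.2,fy=3.7,interpolation=cv2.INTER_CUBIC)[:,:,::-1])
E
```

```text
time: 15.42
ee_pos: [0.5186, -0.051, 0.1278]
tcp_rot: [[-0.017, 1.0, 0.003], [1.0, 0.017, 0.005], [0.005, 0.003, -1.0]]
force: [-0.1, 0.1, -0.6]
grip_width: 0.0278
finger_force: 24.9
time: 15.67
ee_pos: [0.5163, -0.0614, 0.1272]
tcp_rot: [[-0.003, 1.0, -0.001], [1.0, 0.003, -0.001], [-0.001, -0.001, -1.0]]
force: [-0.2, 0.7, -1.2]
grip_width: 0.0277
finger_force: 24.9
```

View pics/s5.png

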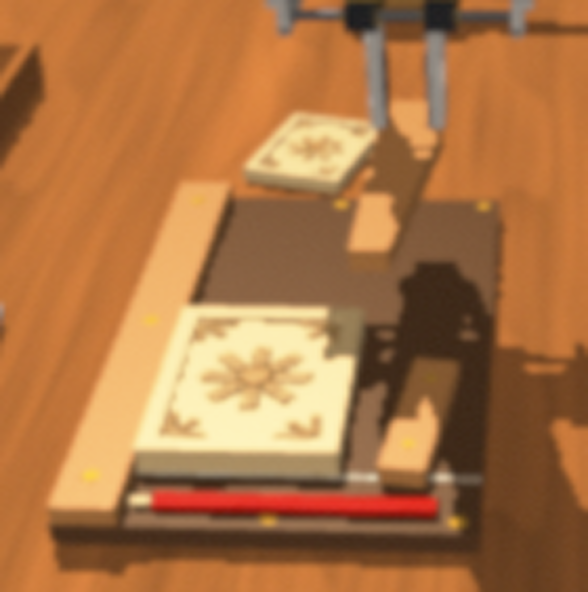

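The wedge hangs level with its thin end toward the line, lined up with the gap at crop (370,430). I lower it now.

```bash
python3 -m creep '{"sx":[0, 0, 0, 0, 0, 0, 0, 0, 0], "sy":[-0.002, 0, 0, 0, 0, 0, 0, 0, 0], "sz":[0.02, 0.02, 0.02, 0.015, 0.006, 0.004, 0.002, 0, 0], "drx":[0, 0, 0, 0, 0, 0, 0, 0, 0], "dry":[0, 0, 0, 0, 0, 0, 0, 0, 0], "drz":[0, 0, 0, 0, 0, 0, 0, 0, 0]}'
```

```text
time: 16.47
ee_pos: [0.5154, -0.0601, 0.0412]
tcp_rot: [[-0.006, 1.0, 0.001], [1.0, 0.006, -0.0], [-0.0, 0.001, -1.0]]
force: [-0.8, 0.5, 0.3]
grip_width: 0.0277
finger_force: 24.9
```

```bash
python3 -m creep '{"sx":[0, 0, 0], "sy":[0, 0, 0], "sz":[0.003, 0.002, 0], "drx":[0, 0, 0], "dry":[0, 0, 0], "drz":[0, 0, 0]}'
python3 -m creep '{"sx":[0.006, 0.006, 0.006, 0.006, 0.005, 0], "sy":[0, 0, 0, 0, 0, 0], "sz":[0, 0, 0, 0, 0, 0], "drx":[0, 0, 0, 0, 0, 0], "dry":[0, 0, 0, 0, 0, 0], "drz":[0, 0, 0, 0, 0, 0]}'
```

```text
time: 16.72
ee_pos: [0.5155, -0.0599, 0.0363]
tcp_rot: [[-0.006, 1.0, 0.002], [1.0, 0.006, -0.0], [-0.0, 0.002, -1.0]]
force: [-0.4, -0.2, 4.6]
grip_width: 0.0277
finger_force: 25.0
time: 17.22
ee_pos: [0.5154, -0.0306, 0.0363]
tcp_rot: [[-0.007, 1.0, 0.002], [1.0, 0.007, -0.001], [-0.001, 0.002, -1.0]]
force: [-0.7, -0.8, 6.0]
grip_width: 0.0278
finger_force: 25.0
```

```bash
python3 -m creep '{"sx":[0.004, 0.004, 0.004, 0], "sy":[0, 0, 0, 0], "sz":[-0.001, 0, 0, 0], "drx":[0, 0, 0, 0], "dry":[0, 0, 0, 0], "drz":[0, 0, 0, 0]}' 0 10 | grep -E "ee_pos|^force"
python3 -m creep '{"sx":[0.004, 0.004, 0], "sy":[0, 0, 0], "sz":[0, 0, 0], "drx":[0, 0, 0], "dry":[0, 0, 0], "drz":[0, 0, 0]}'| grep -E "ee_pos|^force"
python3 -m creep '{"sx":[0.004, 0.004, 0], "sy":[0, 0, 0], "sz":[0, 0, 0], "drx":[0, 0, 0], "dry":[0, 0, 0], "drz":[0, 0, 0]}'| grep -E "ee_pos|^force"
```

```text
ee_pos: [0.5146, -0.0172, 0.0364]
force: [-0.0, 0.2, -0.9]
ee_pos: [0.5146, -0.0096, 0.0364]
force: [-0.2, -0.1, -1.0]
ee_pos: [0.5146, -0.0016, 0.0365]
force: [-0.0, -0.1, 0.3]
```

```bash
for i in 1; do python3 -m creep '{"sx":[0.004, 0.004, 0], "sy":[0, 0, 0], "sz":[0, 0, 0], "drx":[0, 0, 0], "dry":[0, 0, 0], "drz":[0, 0, 0]}'| grep -E "ee_pos|^force"
python3 -m creep '{"sx":[0.003, 0.003, 0], "sy":[0, 0, 0], "sz":[0, 0, 0], "drx":[0, 0, 0], "dry":[0, 0, 0], "drz":[0, 0, 0]}'| grep -E "ee_pos|^force"; done
```

```text
ee_pos: [0.5146, 0.0064, 0.0366]
force: [0.5, 1.4, -0.4]
ee_pos: [0.5145, 0.012, 0.0365]
force: [-0.6, -0.5, -0.8]
```

```bash
python3 -m creep '{"sx":[0.003, 0.003, 0], "sy":[0, 0, 0], "sz":[0, 0, 0], "drx":[0, 0, 0], "dry":[0, 0, 0], "drz":[0, 0, 0]}'| grep -E "ee_pos|^force"
python3 -m creep '{"sx":[0.002, 0.002, 0], "sy":[0, 0, 0], "sz":[0, 0, 0], "drx":[0, 0, 0], "dry":[0, 0, 0], "drz":[0, 0, 0]}'| grep -E "ee_pos|^force"
```

```text
ee_pos: [0.5144, 0.018, 0.0365]
force: [0.3, 0.8, -1.0]
ee_pos: [0.5144, 0.0217, 0.0365]
force: [-0.4, 0.3, -1.2]
```

```bash
python3 - <<'E'
from m import *
im,d=get_image("top"); np.savez("pics/top6.npz",im=im,d=d)
u0,v0,u1,v1=240,150,360,225
cv2.imwrite("pics/t6.png",cv2.resize(im[v0:v1,u0:u1],None,fx=6,fy=6,interpolation=cv2.INTER_CUBIC)[:,:,::-1])
E
python3 top.py 6|sed -n '1p;6p;12p'
```

```text
170 259.61 lead-line mm -1.7
180 259.64 lead-line mm -1.34
192 259.64 lead-line mm -0.73
```

```bash
python3 -m creep '{"sx":[0.003, 0.003, 0], "sy":[0, 0, 0], "sz":[0, 0, 0], "drx":[0, 0, 0], "dry":[0, 0, 0], "drz":[0, 0, 0]}'| grep -E "ee_pos|^force"
python3 -m creep '{"sx":[0.003, 0.003, 0], "sy":[0, 0, 0], "sz":[0, 0, 0], "drx":[0, 0, 0], "dry":[0, 0, 0], "drz":[0, 0, 0]}'| grep -E "ee_pos|^force"
```

```text
ee_pos: [0.5146, 0.028, 0.0366]
force: [0.3, 0.5, -1.0]
ee_pos: [0.515, 0.0338, 0.0367]
force: [2.1, -0.0, -0.7]
```

```bash
python3 -m creep '{"sx":[0.003, 0.003, 0.003, 0], "sy":[0.0005, 0.0005, 0.0005, 0], "sz":[0, 0, 0, 0], "drx":[0, 0, 0, 0], "dry":[0, 0, 0, 0], "drz":[0, 0, 0, 0]}'| grep -E "ee_pos|^force"
python3 -m creep '{"sx":[0.003, 0.003, 0], "sy":[0.0004, 0.0004, 0], "sz":[0, 0, 0], "drx":[0, 0, 0], "dry":[0, 0, 0], "drz":[0, 0, 0]}'| grep -E "ee_pos|^force"
```

```text
ee_pos: [0.5162, 0.0431, 0.0366]
force: [1.7, 0.1, -0.2]
ee_pos: [0.5169, 0.0485, 0.0366]
force: [2.7, -1.4, -0.4]
```

Light contact with the batten on one side. I release here and push from the tail end instead.

```bash
python3 -m creep '{"sx":[0, 0, 0, 0, 0, 0], "sy":[0, 0, 0, 0, 0, 0], "sz":[0, 0, 0, -0.025, -0.025, 0], "drx":[0, 0, 0, 0, 0, 0], "dry":[0, 0, 0, 0, 0, 0], "drz":[0, 0, 0, 0, 0, 0]}' .05 10| grep -E "ee_pos|^force|width"
python3 -m creep '{"sx":[-0.022, -0.022, 0, 0, 0, 0, 0], "sy":[0, 0, 0, 0, 0, 0, 0], "sz":[0, 0, 0, 0, 0.025, 0.02, 0], "drx":[0, 0, 0, 0, 0, 0, 0], "dry":[0, 0, 0, 0, 0, 0, 0], "drz":[0, 0, 0, 0, 0, 0, 0]}' 0| grep -E "ee_pos|^force|width"
```

```text
ee_pos: [0.5184, 0.0491, 0.0897]
force: [-0.2, 0.4, 0.4]
grip_width: 0.0499
ee_pos: [0.5142, 0.0056, 0.0386]
force: [-0.5, 0.3, -0.1]
grip_width: 0.0067
```

```bash
python3 -m creep '{"sx":[0.004, 0.004, 0.003, 0.002, 0.002, 0], "sy":[0.003, 0, 0, 0, 0, 0], "sz":[0.002, 0, 0, 0, 0, 0], "drx":[0, 0, 0, 0, 0, 0], "dry":[0, 0, 0, 0, 0, 0], "drz":[0, 0, 0, 0, 0, 0]}'| grep -E "ee_pos|^force|width"
python3 -m creep '{"sx":[0.002, 0.002, 0], "sy":[0, 0, 0], "sz":[0, 0, 0], "drx":[0, 0, 0], "dry":[0, 0, 0], "drz":[0, 0, 0]}'| grep -E "ee_pos|^force"
python3 -m creep '{"sx":[0.002, 0], "sy":[0, 0], "sz":[0, 0], "drx":[0, 0], "dry":[0, 0], "drz":[0, 0]}'| grep -E "ee_pos|^force"
```

```text
ee_pos: [0.5212, 0.0182, 0.0405]
force: [1.5, -4.0, 0.1]
grip_width: 0.0001
ee_pos: [0.5211, 0.0186, 0.0404]
force: [3.7, -10.3, 0.5]
ee_pos: [0.5211, 0.0187, 0.0404]
force: [4.5, -14.3, 1.1]
```

```bash
python3 -m creep '{"sx":[-0.012, -0.012, 0, -0.03, -0.035, -0.035, -0.035, -0.035, 0], "sy":[0, 0, 0, 0, -0.02, -0.02, -0.02, -0.02, 0], "sz":[0, 0, -0.03, -0.03, -0.03, 0, 0, 0, 0], "drx":[0, 0, 0, 0, 0, 0, 0, 0, 0], "dry":[0, 0, 0, 0, 0, 0, 0, 0, 0], "drz":[0, 0, 0, 0, 0, 0, 0, 0, 0]}'| grep -E "ee_pos|^force"
python3 look.py 7; python3 top.py 7|sed -n '1p;6p;12p'
python3 - <<'E'
from m import *
im=np.load("pics/top7.npz")["im"]; u0,v0,u1,v1=240,150,360,225
cv2.imwrite("pics/t7.png",cv2.resize(im[v0:v1,u0:u1],None,fx=6.5,fy=6.5,interpolation=cv2.INTER_CUBIC)[:,:,::-1])
E
```

```text
ee_pos: [0.4384, -0.1704, 0.1239]
force: [0.0, -0.4, -1.0]
top [[657.1, 80.3], [540.1, 81.1], [540.1, 239.2], [659.0, 237.4]]
side [[687.9, 40.1], [533.6, 58.5], [502.7, 93.9], [476.8, 159.1], [486.6, 248.1], [656.3, 256.4], [690.0, 106.0]]
170 259.6 lead-line mm -1.67
180 259.6 lead-line mm -1.17
192 259.6 lead-line mm -0.6
```

View pics/t7.png

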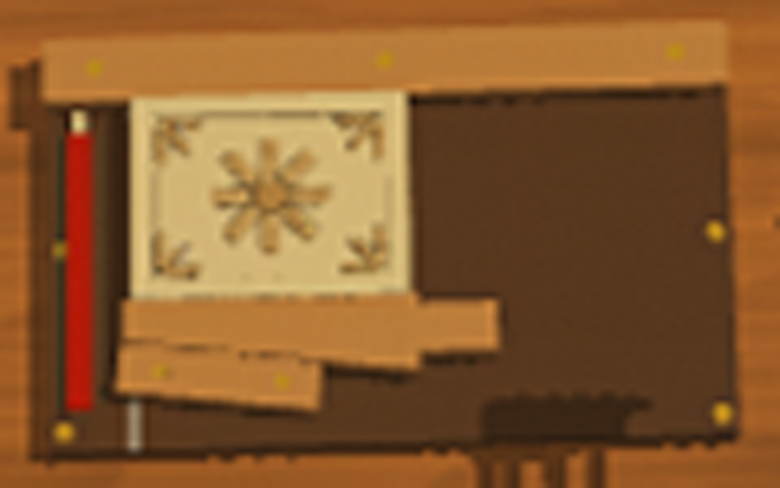

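The wedge lies snug between the panel and the batten, with the panel on the fence. I'll check the line distance more carefully from the side view, using the panel's upper front edge, which the line doesn't affect.

```bash
python3 - <<'E'
from line import *
G={t:np.load(f"pics/side{t}.npz")["im"].astype(int).sum(2)/3 for t in "02347"}
L=plane("side",peaks(G["0"],False,range(252,303),252,262),.018); c=np.polyfit(L[:,0],L[:,1],1)
L2=plane("side",peaks(G["2"],False,range(252,276),256,261),.018); print("line img2-img0",((L2[:,1]-np.polyval(c,L2[:,0])).mean()*1000).round(2))
for t in "0247":
    o=[];q=[]
    for u in range(252,300):
        s=G[t][:,u]
        r=[i for i in range(225,256) if s[i-2:i].mean()>195 and s[i+3:i+5].mean()<150 and s[i+3]>120]
        if not r: continue
        i0=r[-1]; hi=s[i0-2:i0].mean(); f=s[i0+3:i0+5].mean(); th=(hi+f)/2
        j=[k for k in range(i0-2,i0+4) if s[k]>=th>s[k+1]]
        if not j: continue
        k=j[0]; e=k+(s[k]-th)/(s[k]-s[k+1]); P=plane("side",[[u,e]],.038)[0]; o.append((P[1]-np.polyval(c,P[0]))*1000)
        b=s[k+3:k+6].mean(); w=s[k+5:k+12]; lo=w.min(); th=(b+lo)/2; m=k+4+next(x for x in range(20) if s[k+4+x]>=th>s[k+5+x]); e=m+(s[m]-th)/(s[m]-s[m+1])
        P=plane("side",[[u,e]],.018)[0]; q.append((P[1]-np.polyval(c,P[0]))*1000)
    print(t,len(o),"top edge-line",np.median(o).round(2),"bottom",np.median(q).round(2))
E
sed -i 's/\[259/[259/' top.py; python3 - <<'E'
from line import *
# fresh line in top7 beyond the wedge (rows 212-219) against the line fit of top0
g0=np.load("pics/top0.npz")["im"].astype(int).sum(2)/3; g=np.load("pics/top7.npz")["im"].astype(int).sum(2)/3
for a in (g0,g): print(peaks(a,True,range(211,219),256,265)[:,0].round(2).tolist())
print(peaks(g0,True,range(170,198,3),256,265)[:,0].round(2).tolist())
E
```

```text
line img2-img0 0.57
0 41 top edge-line -92.4 bottom -93.65
2 28 top edge-line -12.57 bottom -14.38
4 48 top edge-line 0.45 bottom 2.48
7 44 top edge-line 0.81 bottom 2.7
[260.37, 260.13, 260.15, 260.15, 260.16, 260.15, 260.15, 260.15]
[260.37, 260.14, 260.15, 260.15, 260.14, 260.15, 260.15, 260.14]
[259.88, 259.9, 259.88, 259.9, 259.93, 259.93, 260.15, 260.14, 260.15, 260.15]
```

```bash
python3 -c "
from station import bot; print(bot.observe()['time'],bot.close_job())"
```

```text
the job is handed in; nothing more can be done
23.0333 None
```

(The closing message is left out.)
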